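# Slide the full jug into its corner stop

## Robot

A 6-joint arm with a two-finger parallel gripper is mounted at the origin on a cart in front of the work surface, level with it; the furniture and walls round the work are solid. World frame = base frame: x ahead of the robot, y to its left, z up, the work surface at z = 0. Lengths are in m, angles in rad, forces in N, time in s.
With the tool pointing down it reaches from about 0.35 to 1 m from the base axis. Payload 7.1 kg.
Tool frame: the origin (TCP) lies between the finger pads; the fingertips stand 22 mm ahead of it and the grasp point (between the pads) lies 3 mm ahead of it; x points along the fingers, y is the direction in which the jaws open and shut, and the axes are right-handed (so a half turn about x gives the same grasp; the last joint's range is limited). The gripper opens to 85 mm and grips with 20 to 120 N. Pads are 22 mm wide; open, the fingers measure 114 mm over their backs; the gripper's body (76 mm by 85 mm) begins 54 mm behind the grasp point. The pads swing forward as they close: fully open they stand 13 mm farther back than shut.
Start: joints at [-1.235, 0.423, 1.63, -0, 1.089, -0.019], TCP at [0.217, -0.586, 0.253] pointing down, gripper open.
Joint ranges: [-3, 3], [-0.9, 2.11], [0.09, 2.58], [-1.31, 4.45], [0.11, 2.69], [-2.54, 2.54]. Speed limits (rad/s): [2.39, 2.39, 3.01, 3.14, 3.14, 3.14].

## Interface

Orientations are given as a rotation vector (axis times angle).
In Python, from rig import manip gives the robot as it stands. The module is installed in compiled form; this text tells all that it offers. Calls block until the motion is done:
- manip.move_to(position, orientation): joint-space move of the TCP to a pose.
- manip.servo_line(position, orientation=None, rate=0.15): straight line of the TCP; orientation=None keeps the orientation; rate is the mean speed in m/s.
- manip.set_joints(angles): joint-space move.
- manip.command_gripper(opening, f_grip=None): finger opening in m; f_grip is the grip in N (None keeps the last); returns when the fingers have stopped.
- manip.hold(seconds).
- manip.solve_ik(position, orientation): joint angles nearest the present ones, or None.
- manip.camera(name): name is "scene" or "top" or "wrist"; returns a dict with "image" (384x512x3 uint8, red, green, blue), "fx", "fy", "cx", "cy" (pixels), "cam_to_world" (4x4, takes a point from camera to world coordinates); the wrist camera has in their place "mount" (4x4, takes a point from camera to tool coordinates, whose origin is the TCP and whose axes are the tool frame's). Camera axes: x right, y down, z forward; pixel columns grow to the right and rows downward; lengths in m; the calibration is good to about 2 mm. A picture is of the moment at which its call begins: read the wrist's pose just before it. There is no depth.
A pose or a line that the arm cannot do raises manip.IKError and nothing moves.
- manip.sign_off(): hands the job in, once; it reports no verdict.
Readings, each from a call of its own:
- manip.get_time(): time.
- manip.get_joint_positions(): joint angles.
- manip.get_joint_vel(): joint speeds.
- manip.get_tau(): joint torques, N m.
- manip.get_position(): TCP position.
- manip.get_ee_rot(): TCP orientation.
- manip.get_contact_force(): force on the tool from outside, world axes, zero at the start.
- manip.get_torque(): the same for the moment, N m.
- manip.get_width(): finger opening in m.
Only numpy, scipy, OpenCV 4.12 (cv2) and the standard library are available. Lean on these libraries where they do the work, as an engineer would, in place of code of your own. Each camera call takes 0.05 s, during which the arm holds its last target. There are 200 camera calls.

## Task

Push the tall, heavy jug to the right along the long low steel kerb until it stands square in the corner, up against both the long kerb behind it and the short kerb on its right. Push it low, near its foot, so that it slides upright and does not rock. Do not lift it, and leave the other things where they stand.

Things in the scene. Friction and masses are not known exactly. Their poses are not given: they have to be found in the camera images.
- jug: tall whitish jug, dark screw cap, 100 (x) x 146 (y) x 293 (z) mm, 1.3 to 2.0 kg, loose; flat-sided below with rounded edges, tapering above. Origin: centre of its underside. It starts left of the short kerb, just in front of the long kerb; its own +x points roughly right, its -x wide face looks left. It slides at 6 to 14 N; pushed higher than about 70 mm above the table it may rock and tip
- corner: L-shaped corner stop of two steel kerbs 26 mm high, 12 mm thick, fixed on the table. Origin: on the table where the jug's centre is when home (the jug's own x then points along this -y); x away from the robot, y left. Long kerb (behind): face at x = +73 mm, from y = -62 to +360 mm. Short kerb (right): face at y = -50 mm, from x = -80 to +73 mm. Open to the front and the left
- timer: round kitchen timer, 65 mm across, 46 mm high, loose, right of the short kerb; to be left alone. Origin: centre of its underside
- cutter: steel ring cutter, 65 mm across, 42 mm high, loose, in front of the short kerb; to be left alone. Origin: centre of its underside
- pepper: jar with a screw lid, 45 mm wide, 100 mm high, loose, near the front edge, in front of the jug or to the right; to be left alone. Origin: centre of its underside
- salt: shaker with a domed grey cap, 44 mm wide, 90 mm high, loose, near the front edge, in front of the jug or to the right; to be left alone. Origin: centre of its underside
- bowl: dark bowl, 183 mm across, 64 mm high, loose, at the left of the table; to be left alone. Origin: centre of its underside

How it is judged:
By the outcome, as a careful person would: the job done as asked, in the order asked, and still so for the second after the job is handed in, with the robot touching nothing.
It also fails if it takes over 45 s, if anything falls off the work surface, if the arm or the gripper's body presses on something with over 40 N, if the wrist force passes 120 N, or if a joint passes its speed limit or range.

## Working session

There is one attempt and no reset: what is moved stays moved. The work goes in short steps, each a Python script; the robot and the scene stay as the last script left them, time stands still between calls to the robot, and variables do not carry over. Pictures are saved under pics/ and viewed, about 8 in all and at most 12, crops included, and the job is handed in when it is done.

```bash
mkdir -p pics; python3 - <<'E'
from rig import manip
import cv2,numpy as np
for n in("scene","top"):
    c=manip.camera(n); cv2.imwrite(f"pics/{n}0.png",cv2.resize(c["image"][:,:,::-1],None,fx=1.5,fy=1.5))
    np.savez(f"{n}0.npz",**c)
    print(n,c["fx"],c["fy"],c["cx"],c["cy"],np.round(c["cam_to_world"],3).tolist())
print(manip.get_ee_rot(),manip.get_time())
E
```

```text
scene 406.4131448466139 406.4131448466139 257.9025755301347 184.45496857607142 [[-0.807, -0.398, 0.436, -0.127], [-0.59, 0.517, -0.62, 0.943], [0.021, -0.758, -0.652, 1.037], [0.0, 0.0, 0.0, 1.0]]
top 422.1264740223298 422.1264740223298 253.54748979273427 192.33965346594866 [[0.031, -0.994, 0.104, 0.403], [-0.999, -0.031, -0.005, 0.031], [0.008, -0.104, -0.995, 1.244], [0.0, 0.0, 0.0, 1.0]]
[ 2.02858922  0.36520894 -2.0290815 ] 0.1
```

View pics/scene0.png

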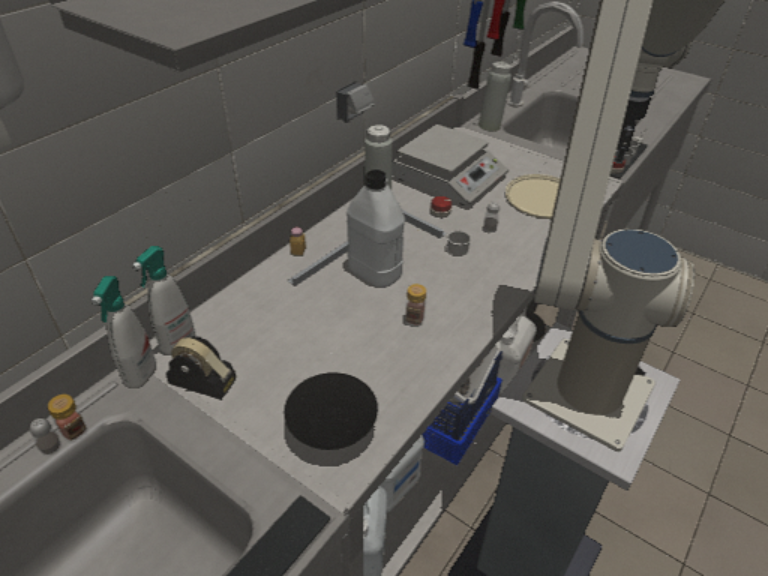

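View pics/top0.png

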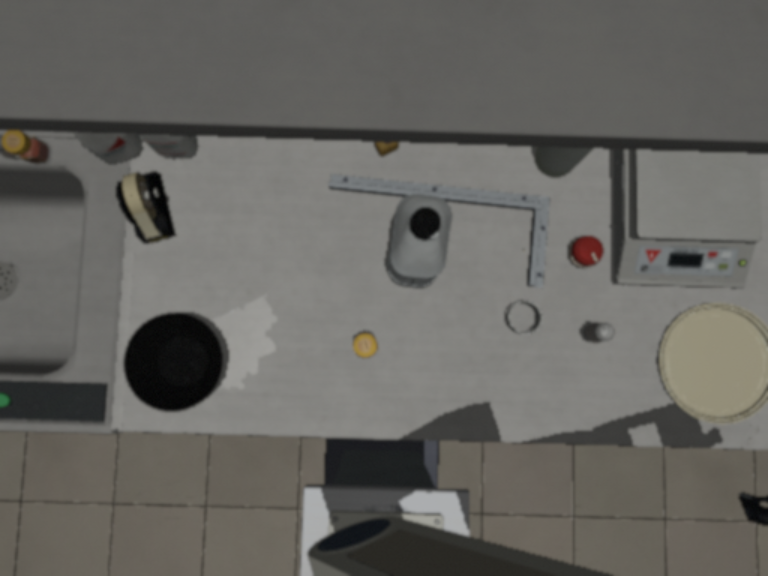

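The scene view shows the jug in front of the long kerb and the bowl, pepper, cutter, salt and timer clear of it. In the top view (1.5x), the long kerb runs from (330,180) to (550,200), the short kerb goes down to (537,285), the jug is at about (420,240), and the pepper is at (365,345).

```bash
cat > h.py <<'E'
import numpy as np
def ray(c,u,v,z):
    T=c["cam_to_world"]; d=T[:3,:3]@[(u-c["cx"])/c["fx"],(v-c["cy"])/c["fy"],1]
    return T[:3,3]+d*(z-T[2,3])/d[2]
E
python3 - <<'E'
import cv2,numpy as np
from h import ray
c=np.load("top0.npz"); im=c["image"][:,:,::-1]
cr=cv2.resize(im[105:205,210:370],None,fx=5,fy=5,interpolation=cv2.INTER_CUBIC)
cr=cv2.convertScaleAbs(cr,alpha=1.5); cv2.imwrite("pics/crop1.png",cr)
s=np.load("scene0.npz"); im=s["image"][:,:,::-1]
cv2.imwrite("pics/crop2.png",cv2.convertScaleAbs(cv2.resize(im[105:235,185:315],None,fx=4.6,fy=4.6,interpolation=cv2.INTER_CUBIC),alpha=1.4))
for n,u,v,z in(("pepper",365,345,.1),("bowl",173,362,.064),("salt",605,332,.09),("timer",587,250,.046),("cutter",521,316,.042)): print(n,ray(c,u/1.5,v/1.5,z).round(3))
E
```

```text
pepper [0.42  0.049 0.1  ]
bowl [0.378 0.403 0.064]
salt [ 0.457 -0.388  0.09 ]
timer [ 0.615 -0.37   0.046]
cutter [ 0.484 -0.245  0.042]
```

View pics/crop1.png

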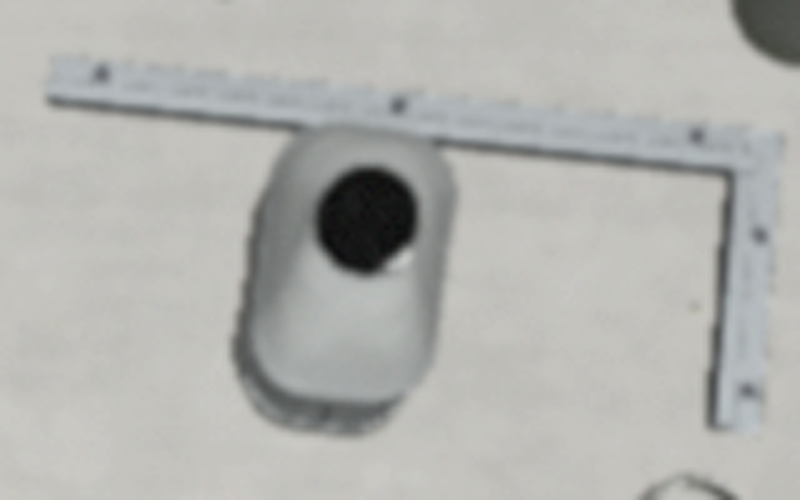

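View pics/crop2.png

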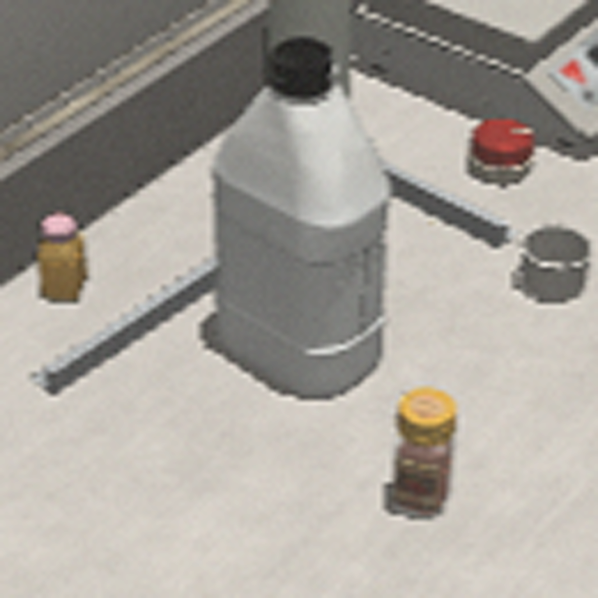

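The top crop shows the long kerb's inner top edge from (47,97) to (728,168) and the short kerb's from (735,172) to (721,425). The cap is at (366,220) and the foot's front edge is near (335,432). The scene crop shows the jug's foot corners at about (210,335), (315,395) and (380,362), with the pepper standing in front of it.

```bash
python3 - <<'E'
import numpy as np
from h import ray
t=np.load("top0.npz"); s=np.load("scene0.npz")
T=lambda u,v,z: ray(t,210+(u+.5)/5-.5,105+(v+.5)/5-.5,z)
S=lambda u,v,z: ray(s,185+(u+.5)/4.6-.5,105+(v+.5)/4.6-.5,z)
P=[T(47,97,.026),T(728,168,.026),T(735,172,.026),T(721,425,.026)]
for p in P: print(p.round(4))
d=P[0]-P[1]; yaw=np.arctan2(-d[0],d[1]); d2=P[2]-P[3]; print("yaw",yaw,np.arctan2(-d2[1],d2[0])*-1,np.linalg.norm(d),np.linalg.norm(d2))
ex=np.array([np.cos(yaw),np.sin(yaw)]);ey=np.array([-ex[1],ex[0]])
# intersection corner of inner faces
x=np.mean([p[:2]@ex for p in P[:2]])-.073; y=np.mean([p[:2]@ey for p in P[2:]])+.05
o=ex*x+ey*y; print("origin",o)
loc=lambda p:np.round([(p[:2]-o)@ex,(p[:2]-o)@ey],4)
print("cap",loc(T(366,220,.293)))
for p in((210,335),(250,375),(315,397),(380,362)): print("foot scene",loc(S(*p,0.004)))
for p in((237,350),(262,415),(340,434),(395,405)): print("foot top",loc(T(*p,0.004)))
for p in((250,330),(258,370),(437,350),(455,190),(290,395),(390,403)): print("shoulder top",loc(T(*p,0.18)))
E
```

```text
[0.7296 0.1321 0.026 ]
[ 0.7001 -0.2704  0.026 ]
[ 0.6978 -0.2745  0.026 ]
[ 0.5475 -0.2672  0.026 ]
yaw -0.07329983993344488 -0.04902826293961821 0.40358881076878694 0.15046971932398207
origin [ 0.63047319 -0.22128186]
cap [-0.0386  0.1805]
foot scene [0.0304 0.218 ]
foot scene [-0.0308  0.2339]
foot scene [-0.0899  0.2185]
foot scene [-0.1019  0.1479]
foot top [-0.0619  0.2327]
foot top [-0.0989  0.214 ]
foot top [-0.1053  0.167 ]
foot top [-0.0848  0.1363]
shoulder top [-0.077   0.2274]
shoulder top [-0.097   0.2213]
shoulder top [-0.0772  0.1316]
shoulder top [0.0064 0.1301]
shoulder top [-0.1081  0.2038]
shoulder top [-0.1068  0.1529]
```

```bash
cat >> h.py <<'E'
from scipy.spatial.transform import Rotation as R
yaw=-0.073; o=np.array([.6305,-.2213])
ex=np.array([np.cos(yaw),np.sin(yaw)]);ey=np.array([-ex[1],ex[0]])
def W(lx,ly,z): return np.r_[o+lx*ex+ly*ey,z]
def loc(p): q=np.asarray(p)[:2]-o; return np.array([q@ex,q@ey])
def ori(d,tilt,flip=1):          # tool leaning so that the tips lead in direction d (2-vector)
    x=np.r_[d*np.sin(tilt),-np.cos(tilt)]; y=flip*np.r_[-d[1],d[0],0]
    return R.from_matrix(np.c_[x,y,np.cross(x,y)]).as_rotvec()
E
python3 - <<'E'
from h import *; from rig import manip
for name,d,pts in(("front",ex,[(-.19,.18,.2),(-.19,.18,.033),(-.10,.18,.033)]),("left",-ey,[(0,.32,.25),(0,.3,.033),(0,.075,.033)])):
  for tilt in(35,42,48):
    for f in(1,-1):
        print(name,tilt,f)
        for p in pts:
            q=manip.solve_ik(W(*p),ori(d,np.radians(tilt),f)); print("   ",None if q is None else np.round(q,2))
E
```

```text
front 35 1
    None
    [-0.1   0.68  2.42  3.12  0.58  1.57]
    [-0.09  0.68  2.24  3.12  0.39  1.58]
front 35 -1
    None
    [-0.1   0.68  2.42  3.12  0.58 -1.57]
    [-0.09  0.68  2.24  3.12  0.39 -1.56]
front 42 1
    [-0.1   0.17  2.45  3.06  0.22  1.63]
    [-0.1   0.77  2.47  3.12  0.83  1.57]
    [-0.09  0.73  2.29  3.12  0.61  1.57]
front 42 -1
    [-0.1   0.17  2.45  3.06  0.22 -1.51]
    [-0.1   0.77  2.47  3.12  0.83 -1.57]
    [-0.09  0.73  2.29  3.12  0.61 -1.57]
front 48 1
    [-0.1   0.22  2.51  3.09  0.42  1.6 ]
    [-0.1   0.87  2.49  3.12  1.06  1.56]
    [-0.09  0.8   2.32  3.12  0.81  1.57]
front 48 -1
    [-0.1   0.22  2.51  3.09  0.42 -1.54]
    [-0.1   0.87  2.49  3.12  1.06 -1.58]
    [-0.09  0.8   2.32  3.12  0.81 -1.57]
left 35 1
    [ 0.35  0.61  1.45 -0.56  1.39  0.61]
    [ 0.33  0.88  1.52 -0.63  1.1   0.8 ]
    [ 0.    0.83  1.66 -0.82  0.9   0.68]
left 35 -1
    [ 0.35  0.61  1.45 -0.56  1.39 -2.53]
    [ 0.33  0.88  1.52 -0.63  1.1  -2.34]
    [ 0.    0.83  1.66 -0.82  0.9  -2.46]
left 42 1
    [ 0.39  0.65  1.43 -0.65  1.47  0.66]
    [ 0.36  0.92  1.48 -0.71  1.2   0.86]
    [ 0.04  0.86  1.65 -0.93  0.98  0.79]
left 42 -1
    [ 0.39  0.65  1.43 -0.65  1.47 -2.48]
    [ 0.36  0.92  1.48 -0.71  1.2  -2.28]
    [ 0.04  0.86  1.65 -0.93  0.98 -2.35]
left 48 1
    [ 0.41  0.68  1.42 -0.72  1.53  0.7 ]
    [ 0.39  0.96  1.45 -0.77  1.28  0.9 ]
    [ 0.07  0.9   1.64 -1.    1.06  0.87]
left 48 -1
    [ 0.41  0.68  1.42 -0.72  1.53 -2.44]
    [ 0.39  0.96  1.45 -0.77  1.28 -2.24]
    [ 0.07  0.9   1.64 -1.    1.06 -2.27]
```

```bash
python3 - <<'E'
from h import *; from rig import manip
def vert(f,t): # jaws along ex, tool vertical, tips leading by t
    x=np.r_[ex*np.sin(t),-np.cos(t)]; y=f*np.r_[ex*np.cos(t),np.sin(t)]
    return R.from_matrix(np.c_[x,y,np.cross(x,y)]).as_rotvec()
for t in(0,6,12):
  for f in(1,-1):
    print(t,f)
    for p in[(-.21,.18,.25),(-.21,.18,.04),(-.18,.18,.04),(-.12,.18,.04)]:
        q=manip.solve_ik(W(*p),vert(f,np.radians(t))); print("   ",p,None if q is None else np.round(q,2))
E
```

```text
0 1
    (-0.21, 0.18, 0.25) [-0.09  0.14  2.03 -0.    0.96 -0.02]
    (-0.21, 0.18, 0.04) [-0.09  0.56  2.14 -0.    0.44 -0.02]
    (-0.18, 0.18, 0.04) [-0.09  0.58  2.08 -0.    0.48 -0.01]
    (-0.12, 0.18, 0.04) [-0.09  0.62  1.95 -0.    0.57 -0.01]
0 -1
    (-0.21, 0.18, 0.25) None
    (-0.21, 0.18, 0.04) None
    (-0.18, 0.18, 0.04) None
    (-0.12, 0.18, 0.04) None
6 1
    (-0.21, 0.18, 0.25) [-0.09  0.1   2.09  0.    0.85 -0.02]
    (-0.21, 0.18, 0.04) [-0.09  0.54  2.2   0.01  0.29 -0.02]
    (-0.18, 0.18, 0.04) [-0.09  0.56  2.14  0.    0.33 -0.02]
    (-0.12, 0.18, 0.04) [-0.09  0.6   2.01  0.    0.42 -0.02]
6 -1
    (-0.21, 0.18, 0.25) None
    (-0.21, 0.18, 0.04) None
    (-0.18, 0.18, 0.04) None
    (-0.12, 0.18, 0.04) None
12 1
    (-0.21, 0.18, 0.25) [-0.09  0.06  2.15  0.01  0.72 -0.02]
    (-0.21, 0.18, 0.04) [-0.09  0.54  2.26  0.03  0.13 -0.05]
    (-0.18, 0.18, 0.04) [-0.09  0.55  2.2   0.02  0.18 -0.03]
    (-0.12, 0.18, 0.04) [-0.09  0.59  2.08  0.01  0.27 -0.02]
12 -1
    (-0.21, 0.18, 0.25) None
    (-0.21, 0.18, 0.04) None
    (-0.18, 0.18, 0.04) None
    (-0.12, 0.18, 0.04) None
```

```bash
cat >> h.py <<'E'
def vert(t):
    x=np.r_[ex*np.sin(t),-np.cos(t)]; y=np.r_[ex*np.cos(t),np.sin(t)]
    return R.from_matrix(np.c_[x,y,np.cross(x,y)]).as_rotvec()
def push(manip,d,dist,fmax,step=.003,rate=.04):
    "line steps along d until the resisting force passes fmax"
    p=np.array(manip.get_position()); f0=np.array(manip.get_contact_force()); log=[]
    for k in range(1,int(dist/step)+1):
        manip.servo_line(p+np.r_[d,0]*step*k,rate=rate)
        f=np.array(manip.get_contact_force())-f0; F=-f[:2]@d
        log.append((round(k*step*1e3),round(F,1)))
        if F>fmax: break
    print(log, "local",loc(manip.get_position()).round(4), "f",f.round(1),"t",manip.get_time())
    return F
E
python3 - <<'E'
from h import *; from rig import manip; import cv2
o_=vert(np.radians(8))
manip.move_to(W(-.215,.18,.25),o_)
manip.servo_line(W(-.215,.18,.040),rate=.12)
print(manip.get_position(),manip.get_contact_force(),manip.get_width())
push(manip,ex,.036,5)
c=manip.camera("scene"); cv2.imwrite("pics/s1.png",cv2.resize(c["image"][80:260,160:340,::-1],None,fx=3.3,fy=3.3,interpolation=cv2.INTER_CUBIC))
E
```

```text
[ 0.42956988 -0.02612319  0.04045957] [-0.23410815 -0.10979441 -0.0411239 ] 0.08527579686702849
[(3, np.float64(-0.9)), (6, np.float64(-0.9)), (9, np.float64(-0.4)), (12, np.float64(-0.1)), (15, np.float64(1.0)), (18, np.float64(0.2)), (21, np.float64(-0.0)), (24, np.float64(-0.7)), (27, np.float64(-0.1)), (30, np.float64(0.6)), (33, np.float64(-0.1))] local [-0.1813  0.18  ] f [ 0.1 -0.5 -0.1] t 6.9
```

View pics/s1.png

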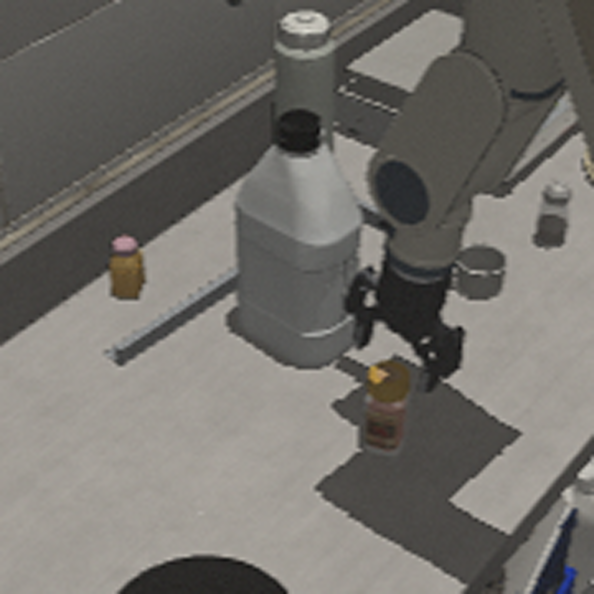

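The gripper is in front of the jug with its leading finger a little short of the front face, low down, and the pepper is clear. I'll continue the push.

```bash
python3 - <<'E'
from h import *; from rig import manip; import cv2
push(manip,ex,.075,19,step=.004,rate=.05)
c=manip.camera("top"); np.savez("top1.npz",**c)
cv2.imwrite("pics/t1.png",cv2.convertScaleAbs(cv2.resize(c["image"][105:235,210:370,::-1],None,fx=4.5,fy=4.5,interpolation=cv2.INTER_CUBIC),alpha=1.4))
E
```

```text
[(4, np.float64(0.2)), (8, np.float64(1.7)), (12, np.float64(5.8)), (16, np.float64(6.0)), (20, np.float64(6.4)), (24, np.float64(6.8)), (28, np.float64(6.3)), (32, np.float64(5.4)), (36, np.float64(7.7)), (40, np.float64(8.4)), (44, np.float64(7.6)), (48, np.float64(6.9)), (52, np.float64(13.2)), (56, np.float64(28.8))] local [-0.1366  0.1802] f [-28.7   2.3   8.2] t 10.45
```

View pics/t1.png

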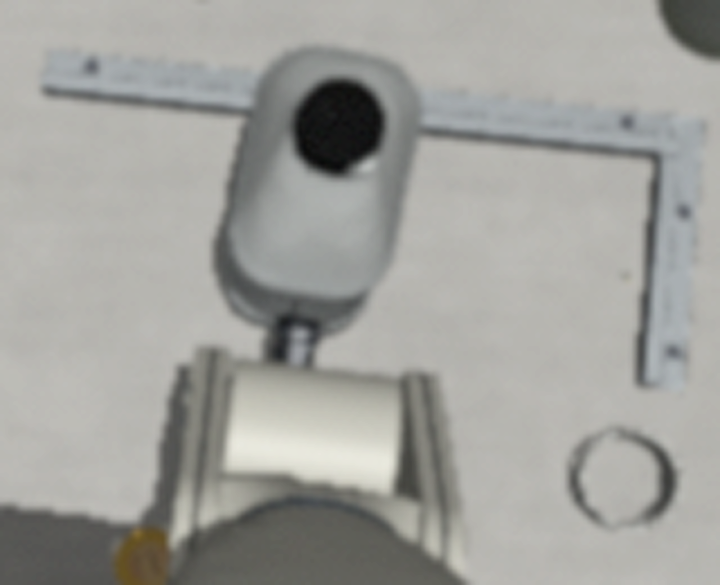

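The jug has met the long kerb (28.8 N) and still looks slightly yawed. The cap is at crop (338,127), the shoulder's left edge runs from (250,95) to (232,230), and its right edge from (420,105) to (388,270).

```bash
python3 - <<'E'
from h import *; 
t=np.load("top1.npz"); T=lambda u,v,z: loc(ray(t,210+(u+.5)/4.5-.5,105+(v+.5)/4.5-.5,z)).round(4)
print("cap",T(338,127,.293))
for n,ps in(("L",((250,95),(232,230))),("R",((420,105),(388,270)))):
    a,b=[T(*p,.18) for p in ps]; print(n,a,b,np.degrees(np.arctan2((b-a)[1],-(b-a)[0])))
for p in((215,250),(232,300),(275,328),(350,328)): print("foot",T(*p,.005))
g=t["image"][105:175,215:320].mean(2); print()
E
```

```text
cap [-0.0014  0.1797]
L [0.0409 0.2251] [-0.0383  0.2274] 1.6634250782080722
R [0.0453 0.1277] [-0.0519  0.137 ] 5.4653665966333485
foot [-0.0187  0.2361]
foot [-0.0508  0.2215]
foot [-0.0663  0.1914]
foot [-0.0612  0.1423]
```

```bash
python3 - <<'E'
from h import *; from rig import manip; import cv2
v=vert(np.radians(8)); L=ori(-ey,np.radians(42))
p=manip.get_position(); 
manip.servo_line(W(-.21,.18,.045),rate=.15); manip.servo_line(W(-.21,.18,.25),rate=.25)
manip.move_to(W(-.19,.38,.30),L); manip.command_gripper(.055)
manip.move_to(W(0,.34,.20),L); manip.servo_line(W(0,.32,.036),rate=.15)
print(loc(manip.get_position()),manip.get_contact_force(),manip.get_time())
push(manip,-ey,.08,4,step=.005,rate=.06)
c=manip.camera("scene"); cv2.imwrite("pics/s2.png",cv2.convertScaleAbs(cv2.resize(c["image"][80:260,160:340,::-1],None,fx=3.3,fy=3.3,interpolation=cv2.INTER_CUBIC),alpha=1.3))
E
```

```text
[0.0006752  0.32042207] [ 0.23605159  0.12282337 -0.25526363] 15.6083
[(5, np.float64(0.6)), (10, np.float64(-0.3)), (15, np.float64(0.0)), (20, np.float64(0.4)), (25, np.float64(0.2)), (30, np.float64(1.0)), (35, np.float64(0.1)), (40, np.float64(-0.3)), (45, np.float64(0.2)), (50, np.float64(-0.4)), (55, np.float64(-0.0)), (60, np.float64(0.2)), (65, np.float64(-0.8)), (70, np.float64(0.4)), (75, np.float64(2.4)), (80, np.float64(5.9))] local [0.    0.241] f [-2.9  6.2  0.6] t 19.6083
```

View pics/s2.png

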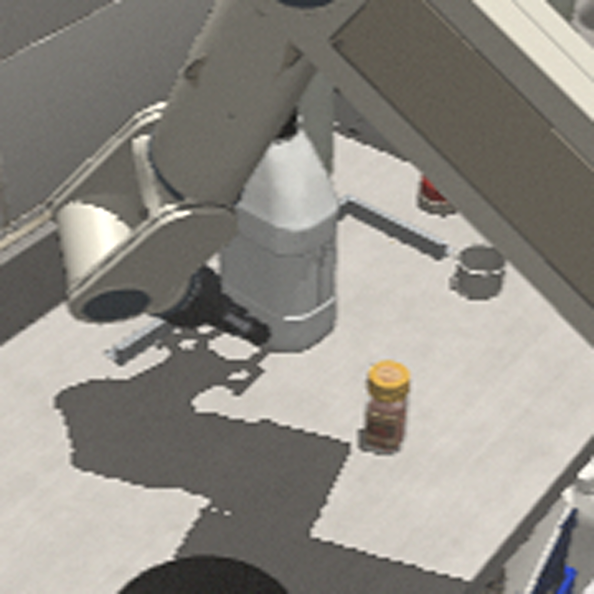

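The fingertips are on the jug's left face, low down, and the jug is upright. I'll push it along the kerb.

```bash
python3 - <<'E'
from h import *; from rig import manip; import cv2
F=push(manip,-ey,.15,30,step=.010,rate=.07)
if F<30: push(manip,-ey,.05,28-F,step=.003,rate=.04)
c=manip.camera("top"); np.savez("top2.npz",**c)
cv2.imwrite("pics/t2.png",cv2.convertScaleAbs(cv2.resize(c["image"][105:235,210:370,::-1],None,fx=4.5,fy=4.5,interpolation=cv2.INTER_CUBIC),alpha=1.4))
E
```

```text
[(10, np.float64(-1.3)), (20, np.float64(0.0)), (30, np.float64(-0.9)), (40, np.float64(-1.1)), (50, np.float64(-0.1)), (60, np.float64(-1.1)), (70, np.float64(1.1)), (80, np.float64(0.3)), (90, np.float64(-0.2)), (100, np.float64(-0.9)), (110, np.float64(-1.2)), (120, np.float64(-0.9)), (130, np.float64(-0.7)), (140, np.float64(-0.3)), (150, np.float64(-0.1))] local [-0.0008  0.0915] f [ 0.4 -0.1 -0. ] t 24.025
[(3, np.float64(3.8)), (6, np.float64(5.6)), (9, np.float64(5.1)), (12, np.float64(4.8)), (15, np.float64(5.6)), (18, np.float64(5.8)), (21, np.float64(6.5)), (24, np.float64(5.2)), (27, np.float64(5.6)), (30, np.float64(19.3)), (33, np.float64(35.0))] local [-0.0009  0.0649] f [-5.4 35.5 12.5] t 26.775
```

View pics/t2.png

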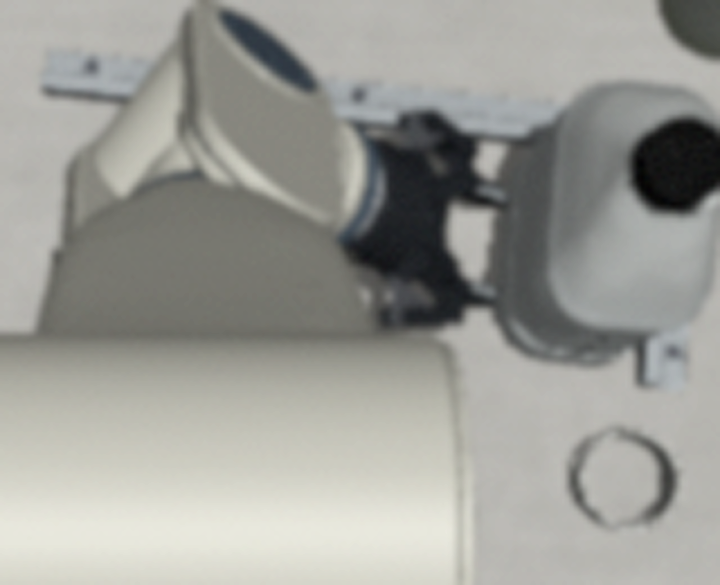

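The jug is at the short kerb, with 35 N on contact. I'll back off and check it with an unobstructed view.

```bash
python3 - <<'E'
from h import *; from rig import manip; import cv2
manip.servo_line(W(0,.13,.04),rate=.15)
t=manip.camera("top"); np.savez("top3.npz",**t); s=manip.camera("scene"); np.savez("scene3.npz",**s)
print(manip.get_time())
a=cv2.resize(t["image"][105:205,290:390,::-1],None,fx=4,fy=4,interpolation=cv2.INTER_CUBIC)
b=cv2.resize(s["image"][70:170,220:320,::-1],None,fx=4,fy=4,interpolation=cv2.INTER_CUBIC)
cv2.imwrite("pics/f3.png",cv2.convertScaleAbs(np.hstack([a,b]),alpha=1.4))
E
```

```text
27.55
```

View pics/f3.png

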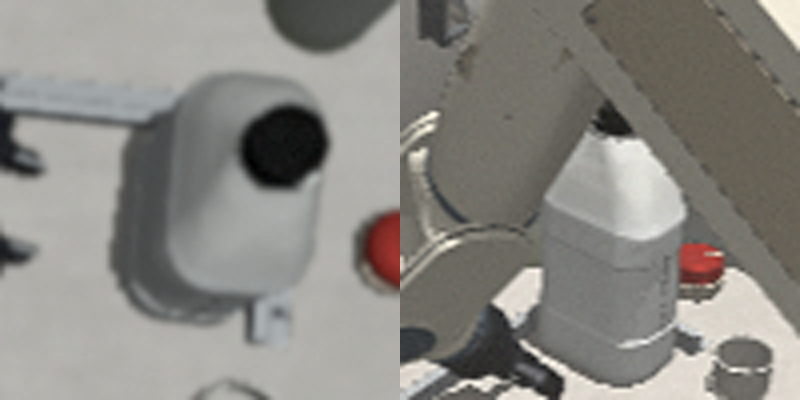

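The jug stands in the corner. In the top half the cap is at (285,147), the foot's left edge runs from (128,150) to (114,270), and its front edge is near (180,320).

```bash
python3 - <<'E'
from h import *
t=np.load("top3.npz"); T=lambda u,v,z: loc(ray(t,290+(u+.5)/4-.5,105+(v+.5)/4-.5,z)).round(4)
print("cap",T(285,147,.293), "cap before", )
a,b=T(128,150,.005),T(114,270,.005); print("foot L",a,b,np.degrees(np.arctan2((b-a)[1],-(b-a)[0])))
for p in((135,300),(180,322),(215,320)): print("foot front",T(*p,.005))
for p in((172,150),(165,250),(190,288),(300,270),(320,190)): print("sh",T(*p,.18))
E
```

```text
cap [-0.0029  0.0036] cap before
foot L [0.0559 0.0505] [-0.0356  0.053 ] 1.5650690855922595
foot front [-0.0563  0.0355]
foot front [-0.0692  0.0009]
foot front [-0.065  -0.0248]
sh [0.0163 0.0483]
sh [-0.0489  0.0473]
sh [-0.0717  0.0294]
sh [-0.0528 -0.0396]
sh [ 0.0003 -0.0484]
```

Everything is within about 3 mm. I have time for one light tactile check from the front, passing left of the cutter, to confirm contact with the long kerb.

```bash
python3 - <<'E'
from h import *; from rig import manip; import cv2
v=vert(np.radians(8))
manip.servo_line(W(-.03,.24,.22),rate=.3)
manip.move_to(W(-.20,.05,.22),v); manip.command_gripper(.085)
manip.servo_line(W(-.185,.025,.14),rate=.25); manip.servo_line(W(-.165,.025,.042),rate=.2)
print(manip.get_time(),manip.get_contact_force())
push(manip,ex,.035,13,step=.003,rate=.05)
manip.servo_line(W(-.18,.028,.045),rate=.2); manip.servo_line(W(-.22,.03,.2),rate=.25)
t=manip.camera("top"); s=manip.camera("scene"); np.savez("top4.npz",**t); print(manip.get_time())
a=cv2.resize(t["image"][105:235,280:410,::-1],None,fx=3,fy=3,interpolation=cv2.INTER_CUBIC)
b=cv2.resize(s["image"][70:200,220:350,::-1],None,fx=3,fy=3,interpolation=cv2.INTER_CUBIC)
cv2.imwrite("pics/f4.png",cv2.convertScaleAbs(np.hstack([a,b]),alpha=1.4))
E
```

```text
30.95 [ 0.82532932  1.38994093 -1.0426125 ]
[(3, np.float64(0.5)), (6, np.float64(1.3)), (9, np.float64(0.4)), (12, np.float64(0.8)), (15, np.float64(1.4)), (18, np.float64(0.8)), (21, np.float64(1.3)), (24, np.float64(1.1)), (27, np.float64(2.9)), (30, np.float64(8.9)), (33, np.float64(14.8))] local [-0.1368  0.0266] f [-14.7   1.3  -0.3] t 33.7
34.9833
```

View pics/f4.png

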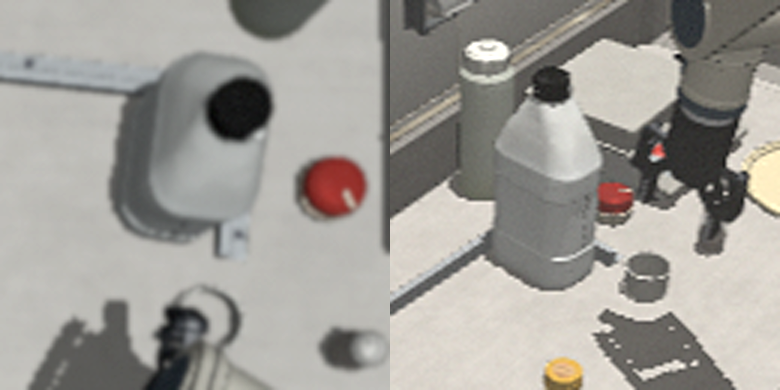

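The jug stands upright in the corner, and the gripper is clear of everything. The timer (335,188), cutter (205,320) and salt (370,347) are at their starting places. The final pressed position, -136.8 mm, matches the earlier reading against the kerb. I'll do one numeric check, then hand in.

```bash
python3 - <<'E'
from h import *; from rig import manip
t=np.load("top4.npz"); T=lambda u,v,z: loc(ray(t,280+(u+.5)/3-.5,105+(v+.5)/3-.5,z)).round(4)
print("cap",T(239,108,.293),"sh L",T(155,110,.18),T(150,185,.18),"foot L",T(122,115,.005),T(113,190,.005),"foot front",T(165,238,.005))
a=np.load("scene0.npz")["image"].astype(int); b=manip.camera("scene")["image"].astype(int)
for im in(a,b):
    m=(im[...,0]-im[...,2]>70); m[:185]=0; m[225:]=0; m[:,:265]=0; m[:,290:]=0; v,u=np.nonzero(m); print("pepper px",u.mean(),v.mean())
manip.servo_line(W(-.24,.03,.24),rate=.2); print(manip.get_time(),manip.get_contact_force())
manip.sign_off()
E
```

```text
cap [-0.0016  0.0072] sh L [0.018  0.0518] [-0.0472  0.0506] foot L [0.0528 0.0541] [-0.0235  0.0564] foot front [-0.0659  0.0011]
pepper px 277.7169811320755 193.22641509433961
pepper px 277.65 193.1
35.4083 [-0.22447995 -0.18393232 -0.67142638]
the job is handed in; nothing more can be done
```

The jug is in the corner, upright and up against the long kerb. It is within a few millimetres of the short kerb, though my last readings don't settle that contact. I handed the job in at 35.4 s.

- **Pushes:** I pushed it low from the front until it met the long kerb (29 N). I then pushed it right along the kerb with both fingertips until it met the short kerb (35 N). A light press from the front confirmed the long kerb: it stopped at 15 N, in the same place as the first front push.
- **Fit:** The camera puts the left side of its foot 50–56 mm from home, where 50 mm is ideal, and the jug is within about 2° of square.
- **Disagreement:** After the last press, the cap read about 7 mm left of home and the foot's left side about 55 mm. Before it they read about 4 mm and 52 mm. My point picking is only good to a few millimetres, so a gap of a few millimetres at the short kerb is possible. I did not press against that kerb again.
- **Other things:** The pepper, timer, cutter and salt were where they started. I did not recheck the bowl, but the arm only passed well above it. The gripper was clear of everything at hand-in.

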